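# Take the worn roller out of its pinned slide

### The arm

A 6-joint arm with a two-finger parallel gripper is mounted at the origin on the work surface. World frame = base frame: x ahead of the robot, y to its left, z up, the work surface at z = 0. Lengths are in m, angles in degrees, forces in N, time in s.
With the tool pointing down it reaches from about 0.3 to 0.85 m from the base axis. Payload 5.4 kg.
Tool frame: the origin (TCP) lies on the centre line of the jaws, within the pads' length; the fingertips stand 17 mm ahead of it and the grasp point (between the pads) lies 2 mm behind it; z points along the fingers, y is the direction in which the jaws open and shut (so a half turn about z gives the same grasp; the last joint's range is limited). The gripper opens to 85 mm and grips with 20 to 120 N. Pads are 22 mm wide; open, the fingers measure 114 mm over their backs; the gripper's body (76 mm by 85 mm) begins 54 mm behind the grasp point. The pads swing forward as they close: fully open they stand 13 mm farther back than shut.
Start: joints at [62.905, 9.076, 91.501, -0, 79.423, -12.038], TCP at [0.149, 0.555, 0.248] pointing down, gripper open.
Joint ranges: [-166.64, 166.64], [-54.1, 131.32], [10.49, 154.53], [-73.88, 253.88], [9.74, 151.15], [-171.62, 171.62]. Speed limits (degrees/s): [147.25, 147.25, 180, 180, 180, 180].

### API

Orientations are given as a 3x3 rotation matrix whose columns are the frame's x, y, z axes.
In Python, from cell import ctrl gives the robot as it stands.
- The arm moves only by the tool drive_tool, never from a script. Its argument "steps" is a list of rows, each a list of 3 entries, a list of its own where there are three numbers: the shift along the tool's x, y, z in units of 40 mm (1.0 is 40 mm), then the turn, a rotation vector about the tool's x, y, z in rad, then the finger opening in mm, from 0 to 85.4. In form: [[[tx, ty, tz], [wx, wy, wz], hand], ...]. A call has 1 to 12 rows; each row is the pose to reach, as a shift and turn from the pose commanded when the call began, along the tool's axes at that moment; what a row does not reach only later rows make up. A row lasts 1/12 s, in which the tool goes at most 41.7 mm and 7.16 degrees, less where a joint would pass 70% of its speed; a pose out of reach is approached as far as the arm can. A call with a gripper value outside its range is refused whole. The fingers move at their own pace and stop on an object; "squeeze" is the grip in N (left out, the last holds). Time passes only in rows, so rows that repeat a pose let the fingers close. It gives the time, the measured TCP pose, the force and the opening at its end, in the units of the state.
- ctrl.sense(): the state, without advancing time (a new reading comes with each control period).
- ctrl.get_image(name): name is "scene" or "side" or "wrist"; returns a dict with "img" (400x640x3 uint8, red, green, blue), "range_z" (400x640 float32, m along the optical axis (not along the pixel's ray), 0 where there is no reading), "fx", "fy", "cx", "cy" (pixels), "R" (3x3) and "t" (3): a world point X has camera coordinates R X + t. Camera axes: x right, y down, z forward; pixel columns grow to the right and rows downward; lengths in m; the calibration is good to about 2 mm. A picture is of the moment at which its call begins.
- ctrl.hand_in(): hands the job in, once; it reports no verdict.
The state is a dict: "t": time; "joint_positions": joint angles; "qvel": joint speeds; "joint_torque": joint torques, N m; "tcp_pos": TCP position; "tcp_rot": TCP orientation; "force": force on the tool from outside, world axes, zero at the start; "torque": the same for the moment, N m; "finger_gap": finger opening in m.
Only numpy, scipy, OpenCV 4.12 (cv2) and the standard library are available. Lean on these libraries where they do the work, as an engineer would, in place of code of your own. Each camera call takes 0.05 s, during which the arm holds its last target.

### The job

One of the two roller stations carries a worn roller, the one of smaller diameter: at that station grip the seized lock pin by its T-bar, work it out by twisting it some 20 degrees each way, back and forth, as you pull it up, and put it into one compartment of the tray. Then draw that station's slide fully back by its tab, lift the worn roller off its spindle and set it down gently, flat, in the tray's other compartment. Leave the other station as it is and do not disturb the things lying around.

Things in the scene. Friction and masses are not known exactly. Their poses are not given: they have to be found in the camera images.
- station_a: one of two identical roller stations, fixed: dark steel base plate 280 x 96 x 12 mm; origin at the centre of its underside, x along the plate towards the guarded end, z up. On it runs an aluminium slide 44 mm wide, top 30 mm above the table, between 10 mm wide rails (top 26 mm). Slide home: along x the grip tab is at -50 mm, the pin's bore at +5 mm, the spindle at +95 mm
- bore_a (a point): centre of the pin's bore at the top of a raised block (40 x 44 mm, 44 mm above the table) on slide a. The bore grips the seized pin with some 17 N of friction over the first 22 mm of lift, about a third less while the pin is twisted as it rises; after 42 mm the pin is right out. The pin's foot reaches into the base plate and so locks the slide
- pin_a: steel lock pin of station a, upright, 85 mm long, 0.12 kg: shank 14 mm in diameter, collar 21 mm (40 to 50 mm above the foot) resting on the slide's block, flat T-bar on top 34 mm long, 12 mm thick, 61 to 85 mm above the foot. Origin at the foot (4 mm above the table at the start), x along the T-bar, z up. The T-bar starts along the station's x within 6 degrees
- slide_a (a joint): travel of the slide of station a, m: 0 home (roller under the guard, pinned), 0.065 fully back against its stop, towards the station's -x; about 3 N of friction, stays where left
- tab_a (a point): grip point of the upright aluminium tab on slide a: tab 30 mm along x, 14 mm thick across, from 30 to 75 mm above the table; the point is on its centre line 62 mm above the table and moves with the slide
- spindle_a (a point): centre of the spindle shoulder of slide a (22 mm in diameter) where the roller's underside rests, 42 mm above the table; the spindle is 12 mm in diameter and rises 20 mm above it; moves with the slide
- home_a (a point): fixed point of station a: the spindle shoulder's centre when the slide is home. A fixed guard stands over it: side cheeks 8 mm thick at y = +-41 mm of the station, x = 70 to 120 mm, up to 84 mm high, and two 8 mm rods across at x = 80 and 110 mm, undersides 76 mm high. The roller cannot be lifted out there, only once the slide is back
- station_b: one of two identical roller stations, fixed: dark steel base plate 280 x 96 x 12 mm; origin at the centre of its underside, x along the plate towards the guarded end, z up. On it runs an aluminium slide 44 mm wide, top 30 mm above the table, between 10 mm wide rails (top 26 mm). Slide home: along x the grip tab is at -50 mm, the pin's bore at +5 mm, the spindle at +95 mm
- bore_b (a point): centre of the pin's bore at the top of a raised block (40 x 44 mm, 44 mm above the table) on slide b. The bore grips the seized pin with some 17 N of friction over the first 22 mm of lift, about a third less while the pin is twisted as it rises; after 42 mm the pin is right out. The pin's foot reaches into the base plate and so locks the slide
- pin_b: steel lock pin of station b, upright, 85 mm long, 0.12 kg: shank 14 mm in diameter, collar 21 mm (40 to 50 mm above the foot) resting on the slide's block, flat T-bar on top 34 mm long, 12 mm thick, 61 to 85 mm above the foot. Origin at the foot (4 mm above the table at the start), x along the T-bar, z up. The T-bar starts along the station's x within 6 degrees
- slide_b (a joint): travel of the slide of station b, m: 0 home (roller under the guard, pinned), 0.065 fully back against its stop, towards the station's -x; about 3 N of friction, stays where left
- tab_b (a point): grip point of the upright aluminium tab on slide b: tab 30 mm along x, 14 mm thick across, from 30 to 75 mm above the table; the point is on its centre line 62 mm above the table and moves with the slide
- spindle_b (a point): centre of the spindle shoulder of slide b (22 mm in diameter) where the roller's underside rests, 42 mm above the table; the spindle is 12 mm in diameter and rises 20 mm above it; moves with the slide
- home_b (a point): fixed point of station b: the spindle shoulder's centre when the slide is home. A fixed guard stands over it: side cheeks 8 mm thick at y = +-41 mm of the station, x = 70 to 120 mm, up to 84 mm high, and two 8 mm rods across at x = 80 and 110 mm, undersides 76 mm high. The roller cannot be lifted out there, only once the slide is back
- roller_small: the worn roller: black rubber ring with a white hub, 40 mm in diameter, 28 mm high, 17 mm bore, 0.09 kg, loose on a spindle (lifts straight off); origin at the centre of its underside. Which station it is on differs
- roller_large: the good roller: same look, 54 mm in diameter, 28 mm high, on the other station; origin at the centre of its underside
- tray: grey open tray fixed to the machine top, 210 (x) x 150 (y) mm, 28 mm high, walls 4 mm, floor 4 mm, a divider across at x = 0 making two compartments; origin at the centre of its underside
- wrench: loose open-end wrench, 160 mm, lying on the machine top: bystander
- jar: white jar, 56 mm in diameter, 70 mm high: bystander
- bearing: steel bearing ring, 48 mm in diameter, 14 mm high: bystander
Mind the look-alikes: they are no part of the job. Leave any red look-alike of the roller_large alone.

How it is judged (in metres and radians):
On the way, in this order (a step that is already met when the one before it is completed fails the run):
1. the seized pin, still in its bore, is twisted at least 14 degrees out of line (((horizontal distance between roller_small and home_a below 0.03 m and angle between the x axis of pin_a and the x axis of station_a, either way round above 0.25 rad and height (world z) of pin_a below 0.02 m) or (horizontal distance between roller_small and home_b below 0.03 m and angle between the x axis of pin_b and the x axis of station_b, either way round above 0.25 rad and height (world z) of pin_b below 0.02 m))), for 0.02 s.
2. still in its bore, it is twisted back (((horizontal distance between roller_small and home_a below 0.03 m and angle between the x axis of pin_a and the x axis of station_a, either way round below 0.15 rad and height (world z) of pin_a below 0.032 m) or (horizontal distance between roller_small and home_b below 0.03 m and angle between the x axis of pin_b and the x axis of station_b, either way round below 0.15 rad and height (world z) of pin_b below 0.032 m))), for 0.02 s.
3. that pin is in the tray, let go (((horizontal distance between roller_small and home_a below 0.03 m and ((x of pin_a in the frame of tray between 0 and 0.103 m and y of pin_a in the frame of tray between -0.073 and 0.073 m and z of pin_a in the frame of tray below 0.05 m) or (x of pin_a in the frame of tray between -0.103 and 0 m and y of pin_a in the frame of tray between -0.073 and 0.073 m and z of pin_a in the frame of tray below 0.05 m)) and contact force between the fingers and pin_a below 0.1 N) or (horizontal distance between roller_small and home_b below 0.03 m and ((x of pin_b in the frame of tray between 0 and 0.103 m and y of pin_b in the frame of tray between -0.073 and 0.073 m and z of pin_b in the frame of tray below 0.05 m) or (x of pin_b in the frame of tray between -0.103 and 0 m and y of pin_b in the frame of tray between -0.073 and 0.073 m and z of pin_b in the frame of tray below 0.05 m)) and contact force between the fingers and pin_b below 0.1 N))), for 0.1 s.
4. the slide is drawn fully back with the small roller on its spindle (((horizontal distance between roller_large and home_b below 0.03 m and value of joint slide_a above 0.057 m and distance between roller_small and spindle_a below 0.012 m) or (horizontal distance between roller_large and home_a below 0.03 m and value of joint slide_b above 0.057 m and distance between roller_small and spindle_b below 0.012 m))), for 0.1 s.
At the end, for the whole second after the job is handed in: Worn roller's pin in one tray compartment, worn roller flat (8 degrees) on the floor of the other; that slide back 57 mm or more; good roller, its slide (6 mm) and pin (8 mm) where they were; all at rest (((horizontal distance between roller_large and home_b below 0.03 m and (((x of pin_a in the frame of tray between 0 and 0.103 m and y of pin_a in the frame of tray between -0.073 and 0.073 m and z of pin_a in the frame of tray below 0.05 m) and (x of roller_small in the frame of tray between -0.103 and 0 m and y of roller_small in the frame of tray between -0.073 and 0.073 m and z of roller_small in the frame of tray below 0.05 m)) or ((x of pin_a in the frame of tray between -0.103 and 0 m and y of pin_a in the frame of tray between -0.073 and 0.073 m and z of pin_a in the frame of tray below 0.05 m) and (x of roller_small in the frame of tray between 0 and 0.103 m and y of roller_small in the frame of tray between -0.073 and 0.073 m and z of roller_small in the frame of tray below 0.05 m))) and z of roller_small in the frame of tray below 0.012 m and angle between roller_small's own z axis and vertical below 0.15 rad and value of joint slide_a above 0.057 m and value of joint slide_b below 0.006 m and distance between roller_large and spindle_b below 0.01 m and horizontal distance between pin_b and station_b below 0.012 m and height (world z) of pin_b below 0.012 m and linear speed of each of roller_small, roller_large below 0.02 m/s and linear speed of pin_a below 0.03 m/s) or (horizontal distance between roller_large and home_a below 0.03 m and (((x of pin_b in the frame of tray between 0 and 0.103 m and y of pin_b in the frame of tray between -0.073 and 0.073 m and z of pin_b in the frame of tray below 0.05 m) and (x of roller_small in the frame of tray between -0.103 and 0 m and y of roller_small in the frame of tray between -0.073 and 0.073 m and z of roller_small in the frame of tray below 0.05 m)) or ((x of pin_b in the frame of tray between -0.103 and 0 m and y of pin_b in the frame of tray between -0.073 and 0.073 m and z of pin_b in the frame of tray below 0.05 m) and (x of roller_small in the frame of tray between 0 and 0.103 m and y of roller_small in the frame of tray between -0.073 and 0.073 m and z of roller_small in the frame of tray below 0.05 m))) and z of roller_small in the frame of tray below 0.012 m and angle between roller_small's own z axis and vertical below 0.15 rad and value of joint slide_b above 0.057 m and value of joint slide_a below 0.006 m and distance between roller_large and spindle_a below 0.01 m and horizontal distance between pin_a and station_a below 0.012 m and height (world z) of pin_a below 0.012 m and linear speed of each of roller_small, roller_large below 0.02 m/s and linear speed of pin_b below 0.03 m/s))); the robot touches nothing.
It fails at once if the good roller is moved by more than 15 mm (distance of roller_large from where it was at the start of the episode above 0.015 m).
It fails at once if the good roller's station has its pin pulled by more than 12 mm ((horizontal distance between roller_large and home_b below 0.03 m and distance of pin_b from where it was at the start of the episode above 0.012 m) or (horizontal distance between roller_large and home_a below 0.03 m and distance of pin_a from where it was at the start of the episode above 0.012 m)).
It fails at once if the worn roller is dropped or thrown (faster than 0.6 m/s and let go) (linear speed of roller_small above 0.6 m/s and contact force between the fingers and roller_small below 0.1 N).
It fails at once if the wrench, jar or bearing is moved by more than 40 mm (distance of any of wrench, jar, bearing from where it was at the start of the episode above 0.04 m).
It also fails if it takes over 72 s, if anything falls off the work surface, if the arm or the gripper's body presses on something with over 40 N, if the wrist force passes 120 N, or if a joint passes its speed limit or range.

## Working session

There is one attempt and no reset: what is moved stays moved. The work goes in short steps, Python scripts to look and compute and a tool call to move; the robot and the scene stay as the last step left them, time stands still between calls to the robot, and variables do not carry over. Pictures are saved under pics/ and viewed, and the job is handed in when it is done.

Besides the shell and the picture viewer there is one more tool, called after "Request:" by a JSON object that holds its "name" and its "arguments". drive_tool: Moves the arm, as the interface text tells. Its arguments: {"type":"object","properties":{"steps":{"type":"array"},"squeeze":{"type":"number"}},"required":["steps"]}

```bash
ls; mkdir -p pics
python3 - <<'E'
from cell import ctrl
import cv2,numpy as np
s=ctrl.sense()
print({k:np.round(v,3).tolist() for k,v in s.items()})
for n in ["scene","side","wrist"]:
    d=ctrl.get_image(n)
    cv2.imwrite(f"pics/{n}0.png",d["img"][:,:,::-1])
    print(n,d["fx"],d["cx"],d["cy"],np.round(d["R"],3).tolist(),np.round(d["t"],3).tolist())
E
```

```text
pics
{'t': 0.0, 'joint_positions': [62.906, 9.114, 91.575, -0.0, 79.421, -12.038], 'qvel': [-0.111, -0.024, 0.018, -0.043, -0.031, 0.028], 'joint_torque': [-0.001, -39.599, -33.143, -0.0, 0.008, -0.0], 'tcp_pos': [0.149, 0.555, 0.247], 'tcp_rot': [[-0.966, 0.26, -0.001], [0.26, 0.966, -0.002], [0.0, -0.002, -1.0]], 'force': [0.253, 0.001, -0.32], 'torque': [0.018, 0.008, 0.021], 'finger_gap': 0.085}
scene 415.37303509336436 320.00555664813334 195.57243931136088 [[0.756, 0.655, 0.01], [0.516, -0.586, -0.624], [-0.403, 0.477, -0.781]] [-0.415, -0.264, 1.392]
side 479.6507353609321 320.8791175042947 195.46183089677297 [[0.907, -0.421, 0.003], [-0.328, -0.712, -0.621], [0.263, 0.562, -0.784]] [-0.527, 0.207, 0.917]
wrist 287.9350562999784 317.44190331814264 199.15758678781427 [[0.259, 0.966, -0.001], [0.921, -0.247, 0.303], [0.292, -0.079, -0.953]] [-0.574, -0.04, 0.379]
```

View pics/scene0.png

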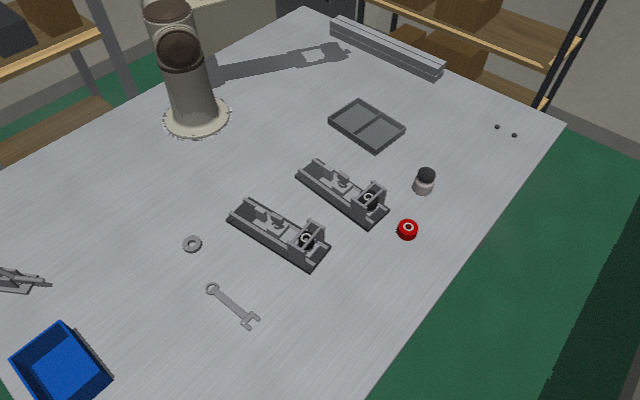

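View pics/side0.png

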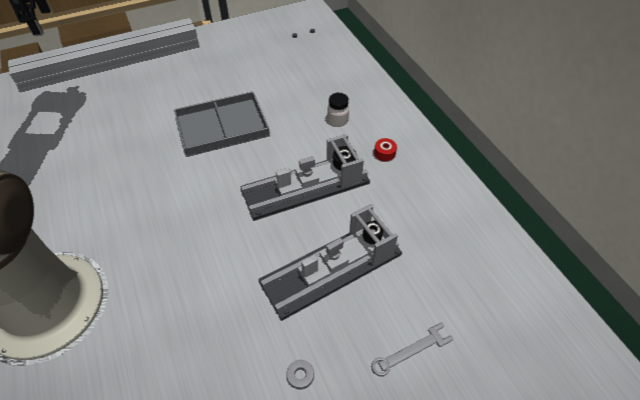

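View pics/wrist0.png

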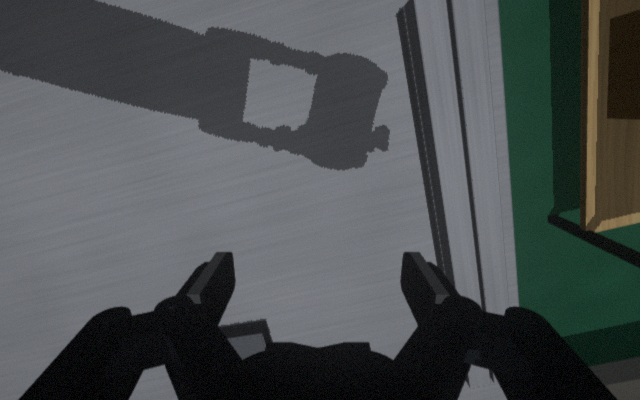

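The scene view shows the tray at (366,125), the two stations at (342,193) and (278,233), the jar at (424,180), the red look-alike at (408,229), the bearing at (192,243) and the wrench at (232,305). Next I crop the two guarded rollers.

```bash
cat > h.py <<'E'
from cell import ctrl
import cv2,numpy as np
def pt(d,u,v,z=None):
    """world point of pixel: by range if z None else ray onto plane z"""
    R,t=np.array(d["R"]),np.array(d["t"])
    ray=np.array([(u-d["cx"])/d["fx"],(v-d["cy"])/d["fy"],1.])
    c=-R.T@t; w=R.T@ray
    if z is None:
        return c+w*d["range_z"][int(round(v)),int(round(u))]
    return c+w*(z-c[2])/w[2]
def cloud(d):
    R,t=np.array(d["R"]),np.array(d["t"])
    v,u=np.mgrid[0:400,0:640]; z=d["range_z"]
    P=np.stack([(u-d["cx"])/d["fx"]*z,(v-d["cy"])/d["fy"]*z,z],-1)
    return (P-t)@R
def proj(d,X):
    c=np.array(d["R"])@X+np.array(d["t"]); return d["fx"]*c[0]/c[2]+d["cx"],d["fy"]*c[1]/c[2]+d["cy"]
E
python3 - <<'E'
from h import *
a=cv2.imread("pics/scene0.png");b=cv2.imread("pics/side0.png")
f=lambda i,x,y,w,h:cv2.resize(i[y:y+h,x:x+w],(400,300),interpolation=cv2.INTER_CUBIC)
top=np.hstack([f(a,290,150,104,78),f(a,225,195,108,81)])
bot=np.hstack([f(b,235,130,140,105),f(b,255,202,150,112)])
cv2.imwrite("pics/crop0.png",np.vstack([top,bot]))
E
```

```text
(no output)
```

View pics/crop0.png

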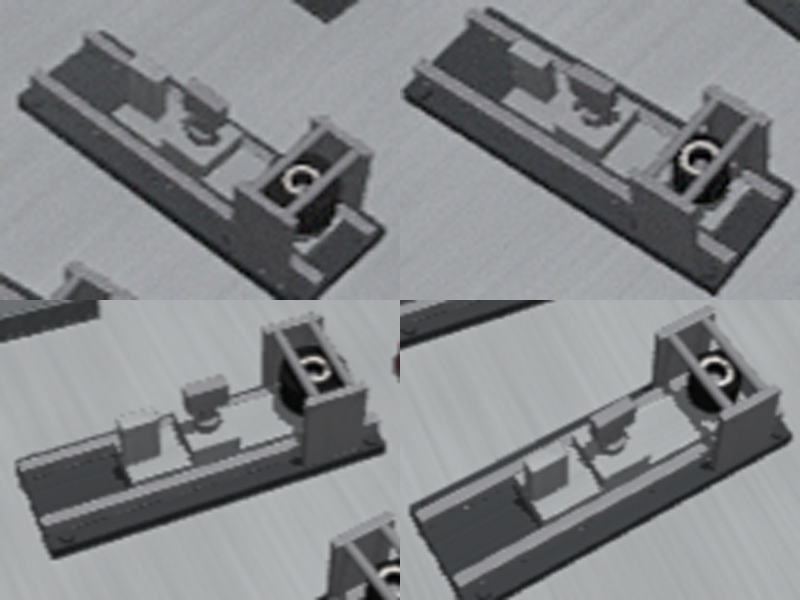

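Candidates for the worn roller are the roller in the upper station at scene (368,198), the roller in the lower station at scene (306,239), and the red ring at (408,229). The crop shows the lower station's roller is clearly smaller: there is floor visible around it. So I take the station nearer the wrench. Next I measure it.

Run:
```python
from h import *
for n in ["scene","side"]:
    d=ctrl.get_image(n); P=cloud(d)
    z=P[...,2]; ok=(d["range_z"]>0)
    m=(ok&(z>0.007)&(z<0.15)).astype(np.uint8)
    m=cv2.morphologyEx(m,cv2.MORPH_CLOSE,np.ones((5,5)))
    k,lab,st,c=cv2.connectedComponentsWithStats(m)
    for i in range(1,k):
        if 60<st[i,4]<9000:
            q=P[(lab==i)&ok&(z>0.005)]
            if abs(q).max()>1.2: continue
            r=cv2.minAreaRect((q[:,:2]*1000).astype(np.float32))
            print(n,st[i],np.round(r[0],1),np.round(r[1],1),round(r[2],1),"zmax",round(np.percentile(q[:,2],99),3))
    # table noise
    q=z[ok&(abs(z)<.005)]; print("table",q.mean(),q.std())
```

```text
scene [   0    0  119   84 5374] [-762.8  -54.4] [396.9 581. ] 63.2 zmax 0.149
scene [186   0  73  18 660] [-467.5  534.3] [311.8  79.2] 58.9 zmax 0.054
scene [ 330   15  117   68 2824] [251.5 715. ] [ 92.6 506.4] 88.2 zmax 0.068
scene [ 165   79   65   59 2556] [20.6 -6.5] [211.  178.7] 60.9 zmax 0.149
scene [ 328   97   79   59 2191] [463.1 332. ] [156.7 220.5] 85.4 zmax 0.031
scene [ 295  158   96   73 3080] [571.7  62.5] [ 99.7 283.5] 87.7 zmax 0.089
scene [413 167  23  29 499] [739.7 229.2] [53.4 53.6] 64.8 zmax 0.074
scene [ 226  197  106   76 3669] [ 534.3 -155.8] [282.4  98.9] 5.7 zmax 0.088
scene [397 219  22  21 359] [788.8  74.4] [51.9 53.7] 30.9 zmax 0.032
scene [183 235  19  17 255] [ 394.  -324.9] [45.7 48.7] 51.0 zmax 0.017
scene [  0 267  45  26 765] [ 175.9 -660.3] [135.5  51.5] 38.0 zmax 0.067
scene [206 282  55  48 520] [ 591.5 -369.9] [158.6  36.7] 3.6 zmax 0.011
scene [   8  319  105   81 3086] [ 451.7 -696.7] [110.7 164.8] 90.0 zmax 0.072
table 0.0002460294351931162 0.0018949920012224853
side [   8   18  191   72 5816] [248.  715.9] [ 76.3 500.6] 89.9 zmax 0.066
side [ 173   91   96   64 1556] [455.2 329.7] [157.9 210.2] 85.1 zmax 0.03
side [327  92  22  33 616] [732.  226.5] [53.4 53.2] 4.4 zmax 0.072
side [ 240  134  130   85 4895] [568.5  59.1] [100.3 280.6] 87.2 zmax 0.087
side [374 138  23  23 414] [783.   73.3] [53.4 55.2] 22.8 zmax 0.03
side [ 258  204  144  116 6618] [ 530.4 -157.7] [281.3  98.8] 6.0 zmax 0.087
side [   0  244  102  115 7516] [ 25.2 -23.5] [213.1 144.6] 49.0 zmax 0.148
side [371 323  81  53 707] [ 584.8 -370.5] [156.6  35.1] 1.2 zmax 0.01
side [286 360  28  28 538] [ 388.8 -327.9] [46.4 46.6] 65.6 zmax 0.016
table -0.0007454920908195539 0.001645991885443231
```

```bash
cat >> h.py <<'E'
def rel(pos,ang):
    """ang = world direction angle (deg) of tool x, tool pointing down; returns shift (units) and turn for drive_tool"""
    from scipy.spatial.transform import Rotation as Ro
    s=ctrl.sense(); R=np.array(s["tcp_rot"]); a=np.radians(ang)
    x=np.array([np.cos(a),np.sin(a),0]); z=np.array([0,0,-1.]); T=np.stack([x,np.cross(z,x),z],1)
    sh=R.T@(np.array(pos)-s["tcp_pos"])/0.04; w=Ro.from_matrix(R.T@T).as_rotvec()
    print("t",round(s["t"],2),"shift",np.round(sh,3),"turn",np.round(w,4),"F",np.round(s["force"],1),"gap",round(s["finger_gap"],4))
E
python3 - <<'E'
from h import *
s=ctrl.sense();R=np.array(s["tcp_rot"]);d=ctrl.get_image("wrist")
Rc=np.array(d["R"]);c=-Rc.T@d["t"]
print("cam in tool",R.T@(c-s["tcp_pos"]),"axes in tool",np.round(R.T@Rc.T,3))
rel([.537,-.1565,.22],185.85)
rel([.537,-.1565,.22],5.85)
E
```

```text
cam in tool [ 7.69707407e-02 -9.15981500e-05 -1.25074795e-01] axes in tool [[ 0.001 -0.953 -0.303]
 [ 1.     0.     0.001]
 [-0.001 -0.303  0.953]]
t 0.3 shift [-13.981 -14.661   0.706] turn [-6.000e-04 -3.000e-04 -3.649e-01] F [-0.4  0.5 -0.2] gap 0.0853
t 0.3 shift [-13.981 -14.661   0.706] turn [-4.0000e-04  8.0000e-04  2.7767e+00] F [-0.4  0.5 -0.2] gap 0.0853
```

Request:
{"name": "drive_tool", "arguments": {"steps": [[[-14,-14.65,0],[0,0,-0.365],85],[[-14,-14.65,0],[0,0,-0.365],85],[[-14,-14.65,0],[0,0,-0.365],85],[[-14,-14.65,0],[0,0,-0.365],85],[[-14,-14.65,0],[0,0,-0.365],85],[[-14,-14.65,0],[0,0,-0.365],85],[[-14,-14.65,0],[0,0,-0.365],85],[[-14,-14.65,0],[0,0,-0.365],85],[[-14,-14.65,0],[0,0,-0.365],85],[[-14,-14.65,0],[0,0,-0.365],85],[[-14,-14.65,0],[0,0,-0.365],85],[[-14,-14.65,0],[0,0,-0.365],85]]}}

```text
t: 1.3
tcp_pos: [0.3861, 0.1212, 0.2487]
tcp_rot: [[-0.995, -0.102, 0.001], [-0.102, 0.995, 0.0], [-0.001, 0.0, -1.0]]
force: [1.1, 0.5, 0.5]
finger_gap: 0.0849
```

Run:
```python
from h import *
s=ctrl.sense();print(np.round(s["joint_positions"],1),s["tcp_pos"])
rel([.537,-.1565,.245],185.85)
```

```text
[  0.2 -18.  116.9   0.   81.  -95.7] [0.38609004 0.12118472 0.24868061]
t 1.3 shift [-3.046 -7.29   0.096] turn [ 0.      0.0012 -0.    ] F [1.1 0.5 0.5] gap 0.0849
```

Request:
{"name": "drive_tool", "arguments": {"steps": [[[-3.05,-7.3,0.1],[0,0,0],85],[[-3.05,-7.3,0.1],[0,0,0],85],[[-3.05,-7.3,0.1],[0,0,0],85],[[-3.05,-7.3,0.1],[0,0,0],85],[[-3.05,-7.3,0.1],[0,0,0],85],[[-3.05,-7.3,0.1],[0,0,0],85],[[-3.05,-7.3,0.1],[0,0,0],85],[[-3.05,-7.3,0.1],[0,0,0],85],[[-3.05,-7.3,0.1],[0,0,0],85],[[-3.05,-7.3,0.1],[0,0,0],85],[[-3.05,-7.3,0.1],[0,0,0],85]]}}

```text
t: 2.22
tcp_pos: [0.5364, -0.1543, 0.2441]
tcp_rot: [[-0.995, -0.102, -0.001], [-0.102, 0.995, 0.001], [0.001, 0.001, -1.0]]
force: [-0.5, 0.7, -0.1]
finger_gap: 0.0852
```

Run:
```python
from h import *
rel([.537,-.1565,.245],185.85)
d=ctrl.get_image("wrist");cv2.imwrite("pics/w1.png",d["img"][:,:,::-1])
np.save("w1.npy",d,allow_pickle=True)
for n,p in dict(pin=[0.537,-.1565,.089],spin=[.6265,-.1473,.07],tab=[.482,-.162,.075]).items(): print(n,proj(d,np.array(p)))
```

```text
t 2.22 shift [-0.01  -0.057 -0.022] turn [ 0.0008 -0.0006  0.0003] F [-0.5  0.7 -0.1] gap 0.0852
pin (np.float64(315.12718149361973), np.float64(188.16435588228921))
spin (np.float64(315.37031576374625), np.float64(258.242666131307))
tab (np.float64(315.264574883475), np.float64(130.94942875137787))
```

View pics/w1.png

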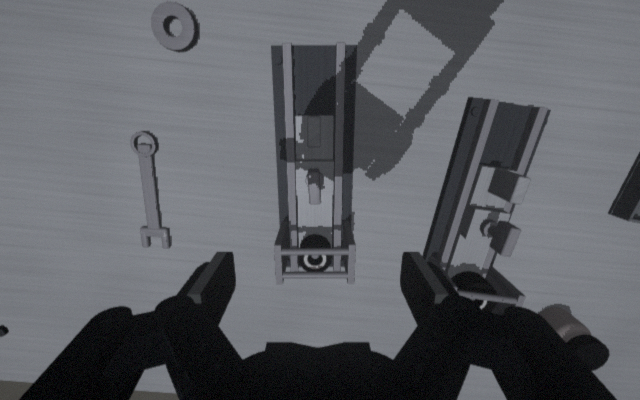

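The wrist view shows the station centred: tab top at (315,130), T-bar at (315,188), roller hub at (315,260). The red ring is not at this station. Next I refine the pin, tab, and hub.

```bash
cat >> h.py <<'E'
def tops(d,C=np.array([.532,-.157]),yaw=5.85):
    P=cloud(d);a=np.radians(yaw);e=np.array([[np.cos(a),np.sin(a)],[-np.sin(a),np.cos(a)]])
    L=(P[...,:2]-C)@e.T; return P,L
def rect(P,m,name):
    q=P[m]
    if len(q)<10: print(name,"few");return
    r=cv2.minAreaRect((q[:,:2]*1000).astype(np.float32)); print(name,len(q),np.round(r[0],1),np.round(r[1],1),round(r[2],1),"zmed",round(np.median(q[:,2]),4))
E
python3 - <<'E'
from h import *
d=np.load("w1.npy",allow_pickle=True).item()
P,L=tops(d);z=P[...,2];x,y=L[...,0],L[...,1]
c=(abs(y)<.03)
rect(P,c&(abs(x-.005)<.03)&(z>.080)&(z<.1),"Tbar")
rect(P,c&(abs(x+.05)<.022)&(z>.066)&(z<.085),"tab")
rect(P,c&(abs(x-.095)<.03)&(z>.064)&(z<.076),"roller")
rect(P,(abs(y)<.06)&(abs(x)<.16)&(z>.006),"station")
V=d["img"].max(-1)
m=(c&(abs(x-.095)<.03)&(z>.055)&(z<.08)&(V>130)).astype(np.uint8);rect(P,m>0,"hub")
print("tbar axis pix",[ (u,v,np.round(P[v,u]*1000).tolist()) for u,v in [(315,175),(315,182),(315,188),(315,196),(315,202)]])
E
```

```text
Tbar 395 [ 538.  -157.7] [34.1 12. ] 9.6 zmed 0.0884
tab 424 [ 483.7 -163.7] [29.7 13.3] 5.7 zmed 0.0744
roller 491 [ 625.9 -148.3] [37.3 38.8] 4.5 zmed 0.0693
station 49666 [ 532.7 -157. ] [279.6 120.1] 6.2 zmed 0.2891
hub 69 [ 630.9 -148. ] [14.6 24.7] 4.0 zmed 0.0698
tbar axis pix [(315, 175, [524.0, -158.0, 89.0]), (315, 182, [531.0, -157.0, 88.0]), (315, 188, [537.0, -157.0, 88.0]), (315, 196, [545.0, -156.0, 90.0]), (315, 202, [552.0, -155.0, 88.0])]
```

Run:
```python
from h import *
rel([.538,-.1577,.076],189.5)
```

```text
t 2.27 shift [-0.033 -0.102  4.207] turn [ 0.0006 -0.0004 -0.0628] F [-0.  -0.5 -0.1] gap 0.085
```

Request:
{"name": "drive_tool", "arguments": {"steps": [[[-0.03,-0.1,0.8],[0,0,-0.063],60],[[-0.03,-0.1,1.6],[0,0,-0.063],60],[[-0.03,-0.1,2.4],[0,0,-0.063],60],[[-0.03,-0.1,2.6],[0,0,-0.063],60],[[-0.03,-0.1,2.6],[0,0,-0.063],60],[[-0.03,-0.1,2.6],[0,0,-0.063],60]]}}

```text
t: 2.77
tcp_pos: [0.5387, -0.1583, 0.1416]
tcp_rot: [[-0.986, -0.165, 0.001], [-0.165, 0.986, -0.0], [-0.001, -0.001, -1.0]]
force: [0.3, -0.3, 0.6]
finger_gap: 0.0599
```

Run:
```python
from h import *
rel([.538,-.1577,.076],189.5)
d=ctrl.get_image("wrist");cv2.imwrite("pics/w2.png",d["img"][:,:,::-1])
P,L=tops(d);z=P[...,2];x,y=L[...,0],L[...,1];c=(abs(y)<.03)
rect(P,c&(abs(x-.005)<.03)&(z>.080)&(z<.1),"Tbar")
rect(P,c&(abs(x+.05)<.022)&(z>.066)&(z<.085),"tab")
rect(P,c&(abs(x-.095)<.03)&(z>.064)&(z<.076),"roller")
```

```text
t 2.77 shift [0.016 0.018 1.64 ] turn [-0.0006  0.0008  0.0004] F [ 0.3 -0.3  0.6] gap 0.0599
Tbar 877 [ 537.6 -158. ] [34.1 11.8] 9.9 zmed 0.0883
tab 949 [ 483.4 -163.7] [30.1 14. ] 6.3 zmed 0.0744
roller 1041 [ 626.7 -147.9] [37.8 39.9] 84.7 zmed 0.0693
```

View pics/w2.png

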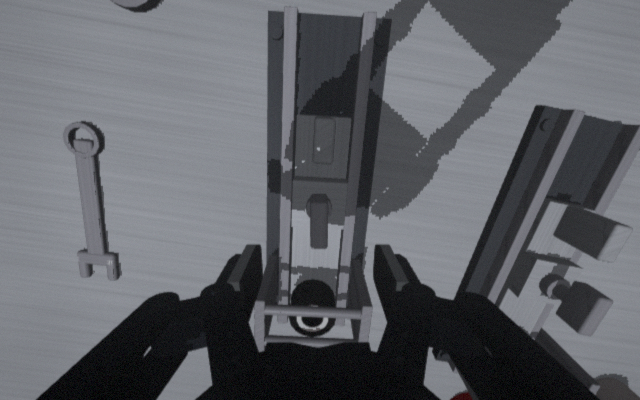

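The T-bar is at (319,222), between the fingers, and the measurements agree. I descend and grip.

Request:
{"name": "drive_tool", "arguments": {"steps": [[[0.01,0.01,0.6],[0,0,0],60],[[0.01,0.01,1.2],[0,0,0],60],[[0.01,0.01,1.64],[0,0,0],60],[[0.01,0.01,1.64],[0,0,0],60],[[0.01,0.01,1.64],[0,0,0],30],[[0.01,0.01,1.64],[0,0,0],5],[[0.01,0.01,1.64],[0,0,0],5],[[0.01,0.01,1.64],[0,0,0],5],[[0.01,0.01,1.64],[0,0,0],5],[[0.01,0.01,1.64],[0,0,0],5],[[0.01,0.01,1.64],[0,0,0],5],[[0.01,0.01,1.64],[0,0,0],5]], "squeeze": 90}}

```text
t: 3.82
tcp_pos: [0.5392, -0.1587, 0.077]
tcp_rot: [[-0.986, -0.164, 0.003], [-0.164, 0.986, -0.001], [-0.003, -0.001, -1.0]]
force: [-0.9, 2.0, 6.3]
finger_gap: 0.0106
```

Run:
```python
from h import *
rel([.538,-.1577,.076],189.5)
d=ctrl.get_image("wrist");cv2.imwrite("pics/w3.png",d["img"][:,:,::-1])
```

```text
t 3.82 shift [0.025 0.029 0.025] turn [-0.0014  0.0026 -0.0006] F [-0.9  2.   6.3] gap 0.0106
```

View pics/w3.png

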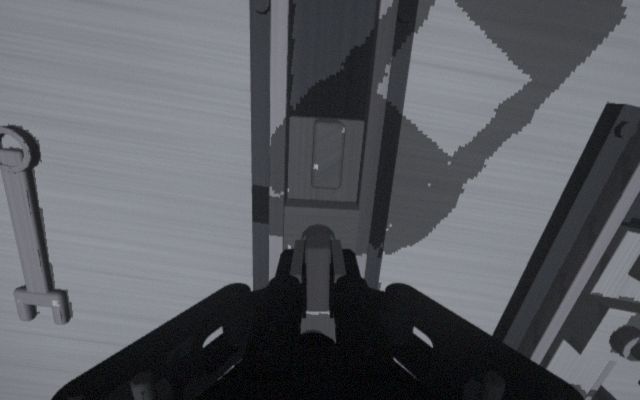

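The T-bar is held at (318,270). Next I twist while lifting.

Request:
{"name": "drive_tool", "arguments": {"steps": [[[0,0,-0.03],[0,0,-0.1],5],[[0,0,-0.06],[0,0,-0.2],5],[[0,0,-0.09],[0,0,-0.3],5],[[0,0,-0.12],[0,0,-0.36],5],[[0,0,-0.14],[0,0,-0.36],5],[[0,0,-0.17],[0,0,-0.24],5],[[0,0,-0.2],[0,0,-0.12],5],[[0,0,-0.23],[0,0,0],5],[[0,0,-0.26],[0,0,0.12],5],[[0,0,-0.29],[0,0,0.24],5],[[0,0,-0.32],[0,0,0.36],5],[[0,0,-0.35],[0,0,0.42],5]]}}

```text
t: 4.87
tcp_pos: [0.5366, -0.1581, 0.0865]
tcp_rot: [[-0.966, 0.257, -0.002], [0.257, 0.966, 0.0], [0.002, -0.0, -1.0]]
force: [3.8, -2.7, -16.1]
finger_gap: 0.0103
```

Run:
```python
from h import *
rel([.538,-.1577,.076],189.5)
d=ctrl.get_image("wrist");cv2.imwrite("pics/w4.png",d["img"][:,:,::-1])
d=ctrl.get_image("side");cv2.imwrite("pics/s4.png",cv2.resize(d["img"][190:330,245:425,::-1],(720,560),interpolation=cv2.INTER_CUBIC))
```

```text
t 4.87 shift [-0.03   0.02   0.262] turn [ 3.00e-04 -2.10e-03 -4.26e-01] F [  3.8  -2.7 -16.1] gap 0.0103
```

View pics/w4.png

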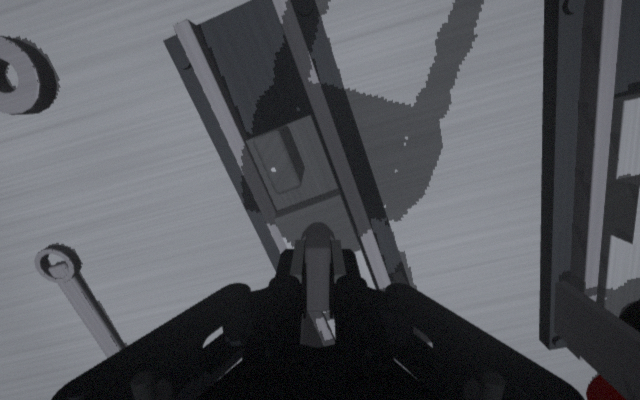

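View pics/s4.png

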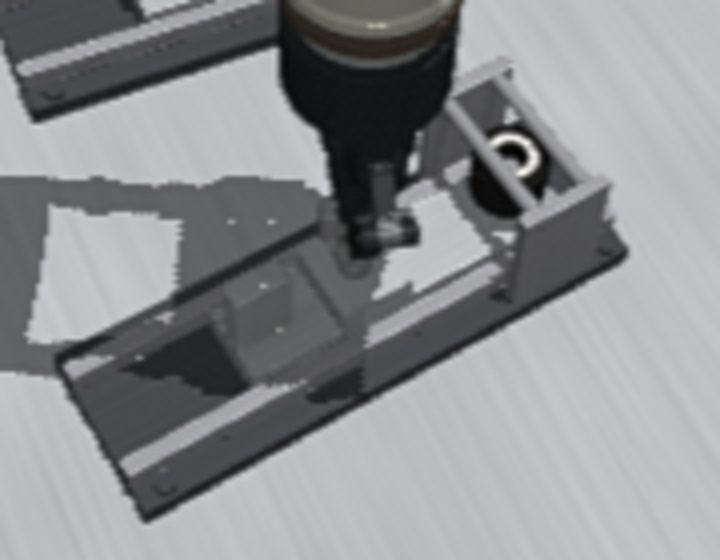

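Lifted 9.5 mm with both twists made and the T-bar still square in the jaws. I continue.

Request:
{"name": "drive_tool", "arguments": {"steps": [[[0,0,-0.03],[0,0,-0.12],5],[[0,0,-0.06],[0,0,-0.24],5],[[0,0,-0.1],[0,0,-0.36],5],[[0,0,-0.14],[0,0,-0.48],5],[[0,0,-0.18],[0,0,-0.6],5],[[0,0,-0.22],[0,0,-0.72],5],[[0,0,-0.26],[0,0,-0.78],5],[[0,0,-0.3],[0,0,-0.66],5],[[0,0,-0.34],[0,0,-0.54],5],[[0,0,-0.38],[0,0,-0.42],5],[[0,0,-0.44],[0,0,-0.36],5],[[0,0,-0.5],[0,0,-0.36],5]]}}

```text
t: 5.97
tcp_pos: [0.5384, -0.1586, 0.1102]
tcp_rot: [[-0.994, -0.106, 0.001], [-0.106, 0.994, -0.001], [-0.001, -0.001, -1.0]]
force: [0.1, -0.4, -1.0]
finger_gap: 0.0109
```

Run:
```python
from h import *
rel([.538,-.1577,.076],186)
d=ctrl.get_image("wrist");cv2.imwrite("pics/w5.png",d["img"][:,:,::-1])
d=ctrl.get_image("side");cv2.imwrite("pics/s5.png",cv2.resize(d["img"][190:330,245:425,::-1],(720,560),interpolation=cv2.INTER_CUBIC))
```

```text
t 5.97 shift [0.01  0.024 0.854] turn [-0.0007  0.0013  0.001 ] F [ 0.1 -0.4 -1. ] gap 0.0109
```

View pics/s5.png

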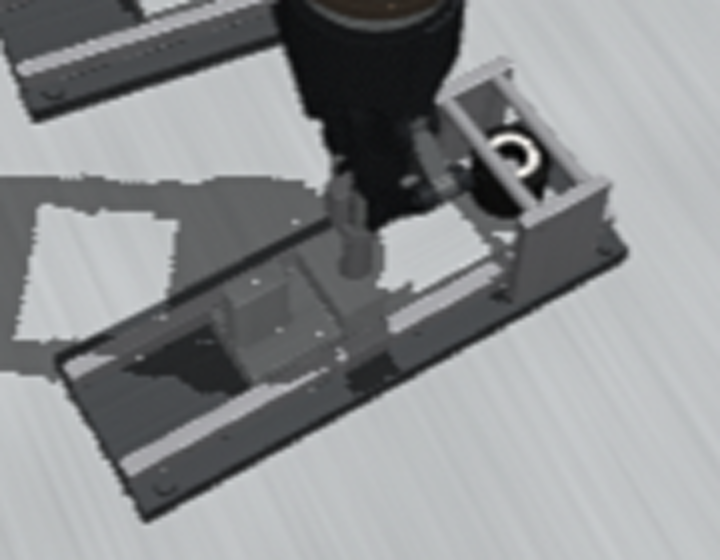

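View pics/w5.png

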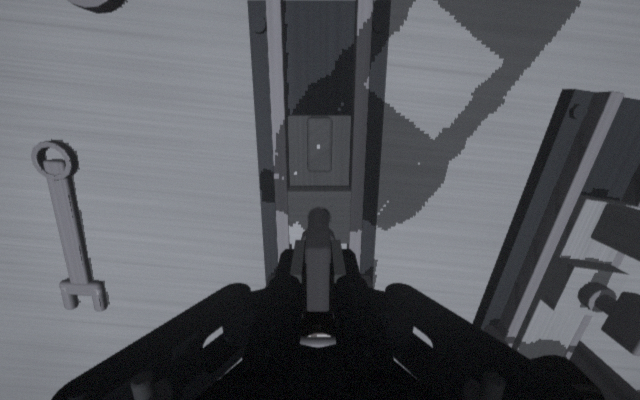

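The pin is up about 33 mm, with the shank still in the bore at crop (355,255), and the force has vanished. I lift clear and carry it to the tray.

Request:
{"name": "drive_tool", "arguments": {"steps": [[[0,0,-0.3],[0,0,0],5],[[0,0,-0.8],[0,0,0],5],[[0,0,-1.6],[0,0,0],5],[[0,0,-2.4],[0,0,0],5],[[0,0,-3.2],[0,0,0],5],[[0,0,-3.5],[0,0,0],5],[[0,0.5,-3.5],[0,0,0],5],[[0,1.2,-3.5],[0,0,0],5],[[0,2,-3.5],[0,0,0],5],[[0,3,-3.5],[0,0,0],5],[[0,4,-3.5],[0,0,0],5],[[0,5,-3.5],[0,0,0],5]]}}

```text
t: 7.07
tcp_pos: [0.5161, 0.0421, 0.2485]
tcp_rot: [[-0.994, -0.105, -0.0], [-0.105, 0.994, 0.0], [0.0, 0.0, -1.0]]
force: [-0.0, 0.6, -0.9]
finger_gap: 0.0106
```

Run:
```python
from h import *
rel([.511,.327,.25],175)
d=ctrl.get_image("wrist");cv2.imwrite("pics/w6.png",d["img"][:,:,::-1])
d=ctrl.get_image("scene");cv2.imwrite("pics/sc6.png",d["img"][:,:,::-1])
```

```text
t 7.07 shift [-0.626  7.096 -0.035] turn [ 0.0002 -0.0005  0.193 ] F [-0.   0.6 -0.9] gap 0.0106
```

View pics/w6.png

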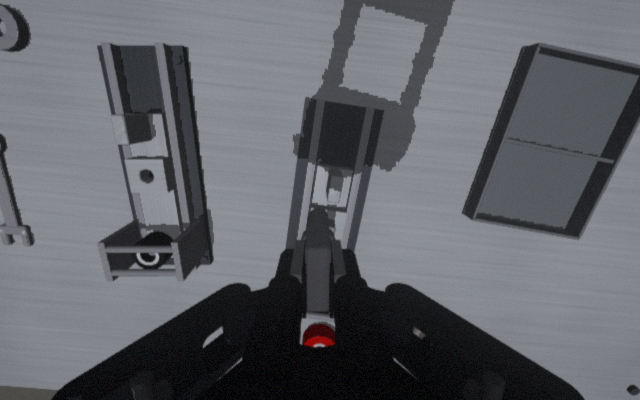

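View pics/sc6.png

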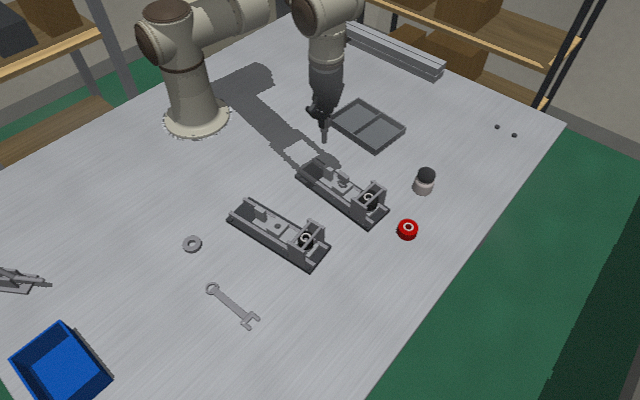

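The pin is out: the bore is empty at wrist (147,177). The tray is at wrist (557,140). I move over it.

Request:
{"name": "drive_tool", "arguments": {"steps": [[[-0.1,1,0],[0,0,0.05],5],[[-0.2,2,0],[0,0,0.1],5],[[-0.3,3,0],[0,0,0.15],5],[[-0.4,4,0],[0,0,0.19],5],[[-0.5,5,0],[0,0,0.19],5],[[-0.6,6,0],[0,0,0.19],5],[[-0.62,6.6,0],[0,0,0.19],5],[[-0.62,7,0],[0,0,0.19],5],[[-0.62,7,0],[0,0,0.19],5],[[-0.62,7,0],[0,0,0.19],5]]}}

```text
t: 8.0
tcp_pos: [0.512, 0.3215, 0.2482]
tcp_rot: [[-0.997, 0.083, -0.001], [0.083, 0.997, -0.001], [0.001, -0.001, -1.0]]
force: [0.5, -0.3, -1.2]
finger_gap: 0.0108
```

Run:
```python
from h import *
d=ctrl.get_image("wrist");cv2.imwrite("pics/w7.png",d["img"][:,:,::-1])
P=cloud(d);z=P[...,2];x,y=P[...,0],P[...,1]
m=(abs(x-.459)<.14)&(abs(y-.33)<.11)&(z>.018)&(z<.036)&(d["range_z"]>0)
rect(P,m,"tray all")
print(np.round([np.percentile(P[m][:,i]*1000,[0,1,99,100]) for i in (0,1)],0))
for n in("scene","side"):
    d=ctrl.get_image(n);P=cloud(d);z=P[...,2];x,y=P[...,0],P[...,1]
    m=(abs(x-.459)<.14)&(abs(y-.33)<.11)&(z>.022)&(z<.034)&(d["range_z"]>0);rect(P,m,n)
rel([.511,.327,.1],175)
```

```text
tray all 3556 [458.3 329.7] [150.5 209.7] 85.3 zmed 0.0266
[[348. 350. 566. 569.]
 [247. 250. 410. 412.]]
scene 446 [459.4 331.9] [156.3 215.2] 86.0 zmed 0.0267
side 611 [455.3 329.8] [156.9 210.3] 84.8 zmed 0.026
t 8.15 shift [0.05  0.168 3.715] turn [-0.0006 -0.0002  0.0014] F [ 0.3 -0.2 -1.2] gap 0.0106
```

View pics/w7.png

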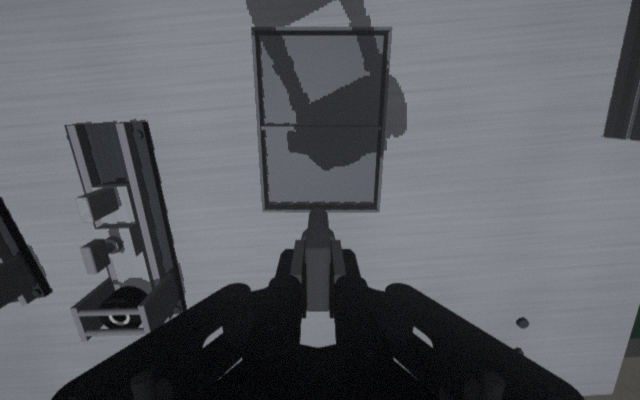

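Request:
{"name": "drive_tool", "arguments": {"steps": [[[-0.25,0.12,0.8],[0,0,0],5],[[-0.25,0.12,1.6],[0,0,0],5],[[-0.25,0.12,2.4],[0,0,0],5],[[-0.25,0.12,3],[0,0,0],5],[[-0.25,0.12,3.5],[0,0,0],5],[[-0.25,0.12,3.8],[0,0,0],5],[[-0.25,0.12,4],[0,0,0],5],[[-0.25,0.12,4.1],[0,0,0],5],[[-0.25,0.12,4.15],[0,0,0],5],[[-0.25,0.12,4.15],[0,0,0],5]]}}

```text
t: 8.98
tcp_pos: [0.5232, 0.3255, 0.0837]
tcp_rot: [[-0.996, 0.085, 0.001], [0.085, 0.996, 0.001], [-0.001, 0.001, -1.0]]
force: [1.0, -0.2, -1.1]
finger_gap: 0.0105
```

Run:
```python
from h import *
rel([.522,.325,.077],175)
d=ctrl.get_image("side");cv2.imwrite("pics/s8.png",cv2.resize(d["img"][70:170,150:300,::-1],(750,500),interpolation=cv2.INTER_CUBIC))
```

```text
t 8.98 shift [ 0.03  -0.016  0.167] turn [0.0007 0.0014 0.0023] F [ 1.  -0.2 -1.1] gap 0.0105
```

View pics/s8.png

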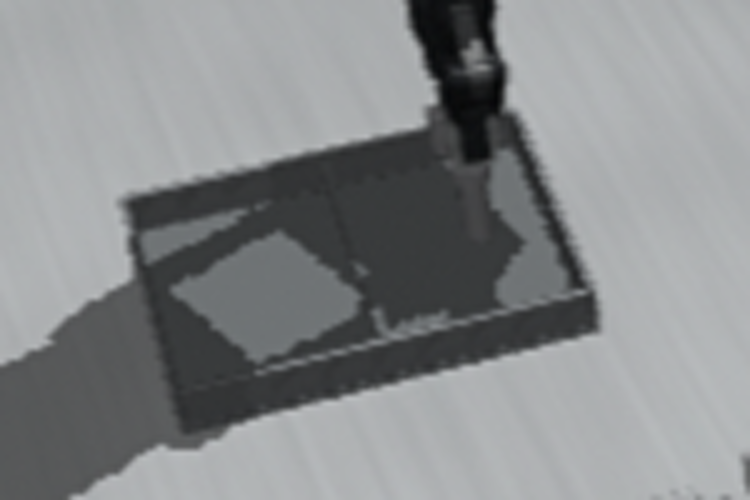

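Request:
{"name": "drive_tool", "arguments": {"steps": [[[0,0,0.04],[0,0,0],5],[[0,0,0.08],[0,0,0],5],[[0,0,0.11],[0,0,0],5],[[0,0,0.14],[0,0,0],5],[[0,0,0.16],[0,0,0],5],[[0,0,0.16],[0,0,0],5]], "squeeze": 40}}

```text
t: 9.53
tcp_pos: [0.5223, 0.3254, 0.0761]
tcp_rot: [[-0.996, 0.085, -0.0], [0.085, 0.996, -0.0], [0.0, -0.0, -1.0]]
force: [0.3, 0.1, -1.2]
finger_gap: 0.0103
```

Request:
{"name": "drive_tool", "arguments": {"steps": [[[0,0,0.02],[0,0,0],5],[[0,0,0.04],[0,0,0],5],[[0,0,0.04],[0,0,0],5],[[0,0,0.04],[0,0,0],5]]}}

```text
t: 9.87
tcp_pos: [0.5227, 0.3256, 0.0751]
tcp_rot: [[-0.996, 0.085, 0.0], [0.085, 0.996, 0.0], [-0.0, 0.0, -1.0]]
force: [-1.5, -0.2, 0.5]
finger_gap: 0.0105
```

The foot touches the floor at TCP z 0.075. I open gently.

Request:
{"name": "drive_tool", "arguments": {"steps": [[[0,0,0.01],[0,0,0],11],[[0,0,0.01],[0,0,0],13],[[0,0,0.01],[0,0,0],16],[[0,0,0.01],[0,0,0],20],[[0,0,0.01],[0,0,0],30],[[0,0,0.01],[0,0,0],40],[[0,0,0.01],[0,0,0],50],[[0,0,0.01],[0,0,0],60]]}}

```text
t: 10.53
tcp_pos: [0.5225, 0.3255, 0.0744]
tcp_rot: [[-0.996, 0.085, -0.0], [0.085, 0.996, -0.0], [0.0, -0.0, -1.0]]
force: [-0.4, 1.1, 0.2]
finger_gap: 0.0594
```

Run:
```python
from h import *
rel([.522,.325,.077],175)
d=ctrl.get_image("side");cv2.imwrite("pics/s9.png",cv2.resize(d["img"][70:170,150:300,::-1],(750,500),interpolation=cv2.INTER_CUBIC))
d=ctrl.get_image("wrist");cv2.imwrite("pics/w9.png",d["img"][:,:,::-1])
```

```text
t 10.53 shift [ 0.01  -0.013 -0.066] turn [-0.     -0.0001  0.0025] F [-0.4  1.1  0.2] gap 0.0594
```

View pics/s9.png

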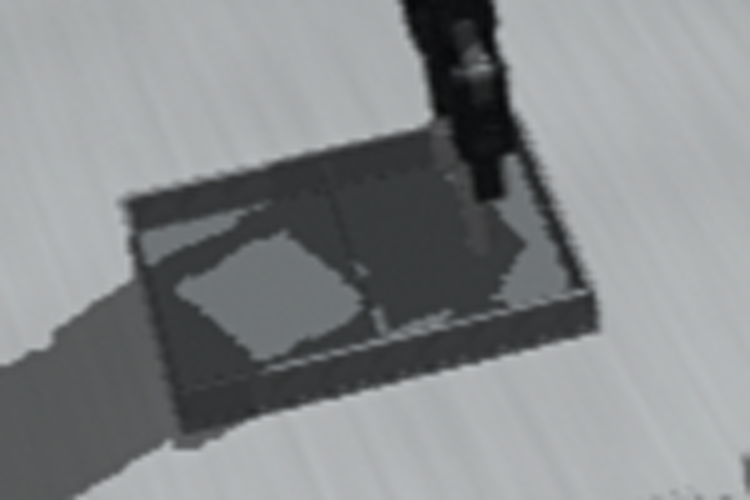

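View pics/w9.png

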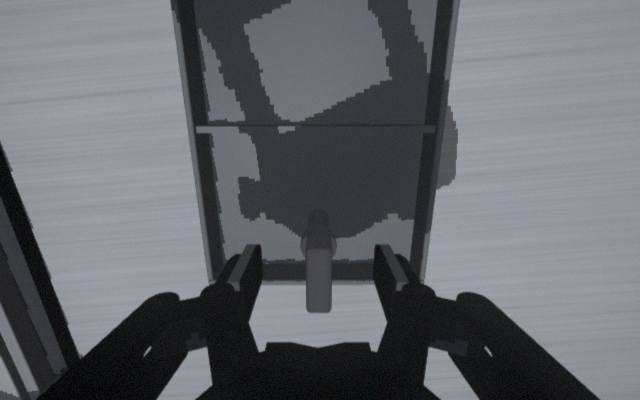

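The pin is standing released in the compartment, at wrist (318,260). I go up and over to the tab.

Request:
{"name": "drive_tool", "arguments": {"steps": [[[0,0,-0.4],[0,0,0],60],[[0,0,-1.2],[0,0,0],60],[[0,0,-2.2],[0,0,0],60],[[0,0,-3.2],[0,0,0],60],[[0,-0.6,-3.4],[0,0,0],60],[[0,-1.5,-3.4],[0,0,-0.1],60],[[0,-2.5,-3.4],[0,0,-0.19],60],[[0,-3.5,-3.4],[0,0,-0.19],60],[[0,-4.5,-3.4],[0,0,-0.19],60],[[0,-5.5,-3.4],[0,0,-0.19],60],[[0,-6.5,-3.4],[0,0,-0.19],60],[[0,-7.5,-3.4],[0,0,-0.19],60]]}}

```text
t: 11.63
tcp_pos: [0.4965, 0.0249, 0.2106]
tcp_rot: [[-0.994, -0.105, 0.001], [-0.105, 0.994, -0.0], [-0.001, -0.0, -1.0]]
force: [1.0, -0.8, 0.1]
finger_gap: 0.0603
```

Run:
```python
from h import *
rel([.4835,-.1637,.21],186.1)
```

```text
t 11.63 shift [ 0.82  -4.653  0.015] turn [-0.0002  0.0006 -0.001 ] F [ 1.  -0.8  0.1] gap 0.0603
```

Request:
{"name": "drive_tool", "arguments": {"steps": [[[0.2,-1,0],[0,0,0],60],[[0.4,-2,0],[0,0,0],60],[[0.6,-3,0],[0,0,0],60],[[0.8,-4,0],[0,0,0],60],[[0.82,-4.5,0],[0,0,0],60],[[0.82,-4.55,0.5],[0,0,0],60],[[0.82,-4.55,1.2],[0,0,0],60],[[0.82,-4.55,1.8],[0,0,0],60],[[0.82,-4.55,1.8],[0,0,0],60],[[0.82,-4.55,1.8],[0,0,0],60]]}}

```text
t: 12.47
tcp_pos: [0.4827, -0.1573, 0.1375]
tcp_rot: [[-0.994, -0.105, -0.003], [-0.105, 0.994, 0.002], [0.002, 0.002, -1.0]]
force: [0.6, -0.8, 1.3]
finger_gap: 0.0599
```

Run:
```python
from h import *
d=ctrl.get_image("wrist");cv2.imwrite("pics/w10.png",d["img"][:,:,::-1])
P,L=tops(d);z=P[...,2];x,y=L[...,0],L[...,1];c=(abs(y)<.03)
rect(P,c&(abs(x+.05)<.022)&(z>.066)&(z<.085),"tab")
rel([.4835,-.1637,.061],186.1)
d=ctrl.get_image("scene");cv2.imwrite("pics/sc10.png",d["img"][:,:,::-1])
```

```text
tab 837 [ 481.8 -163.9] [30.4 13.7] 6.1 zmed 0.0743
t 12.52 shift [ 0.025 -0.141  1.955] turn [-0.0003  0.0004 -0.0011] F [0.8 0.  0.7] gap 0.0598
```

View pics/w10.png

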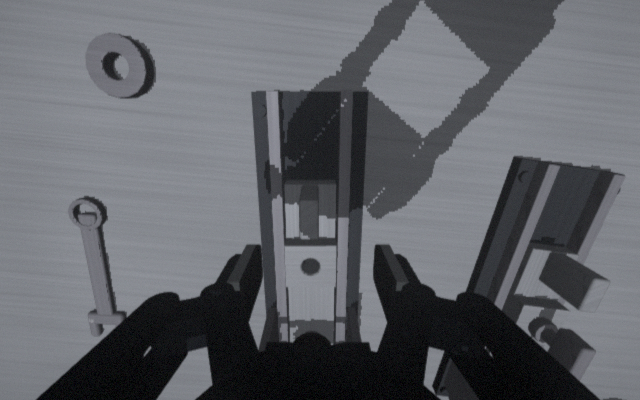

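View pics/sc10.png

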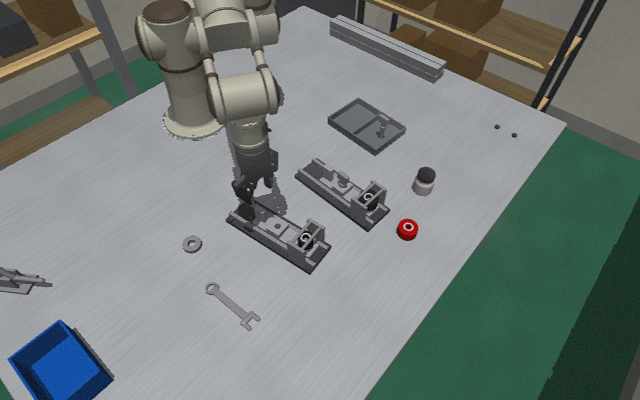

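The tab is at wrist (309,210), and the pin stands in the tray at scene (382,126). I grip the tab.

Request:
{"name": "drive_tool", "arguments": {"steps": [[[0.05,-0.14,0.5],[0,0,0],60],[[0.05,-0.14,1.2],[0,0,0],60],[[0.05,-0.14,1.8],[0,0,0],60],[[0.05,-0.14,1.95],[0,0,0],60],[[0.05,-0.14,1.95],[0,0,0],60],[[0.05,-0.14,1.95],[0,0,0],30],[[0.05,-0.14,1.95],[0,0,0],5],[[0.05,-0.14,1.95],[0,0,0],5],[[0.05,-0.14,1.95],[0,0,0],5],[[0.05,-0.14,1.95],[0,0,0],5],[[0.05,-0.14,1.95],[0,0,0],5]], "squeeze": 50}}

```text
t: 13.48
tcp_pos: [0.4832, -0.1636, 0.0622]
tcp_rot: [[-0.994, -0.105, 0.002], [-0.105, 0.994, -0.0], [-0.002, -0.0, -1.0]]
force: [-1.2, 2.7, 6.6]
finger_gap: 0.0128
```

Run:
```python
from h import *
rel([.4835,-.1637,.061],186.1)
```

```text
t 13.48 shift [-0.006 -0.004  0.029] turn [-0.0003  0.0021 -0.0012] F [-1.2  2.7  6.6] gap 0.0128
```

Request:
{"name": "drive_tool", "arguments": {"steps": [[[0.1,0,0],[0,0,0],5],[[0.3,0,0],[0,0,0],5],[[0.5,0,0],[0,0,0],5],[[0.7,0,0],[0,0,0],5],[[0.9,0,0],[0,0,0],5],[[1.1,0,0],[0,0,0],5],[[1.3,0,0],[0,0,0],5],[[1.45,0,0],[0,0,0],5],[[1.55,0,0],[0,0,0],5],[[1.62,0,0],[0,0,0],5],[[1.65,0,0],[0,0,0],5],[[1.65,0,0],[0,0,0],5]]}}

```text
t: 14.48
tcp_pos: [0.4198, -0.1704, 0.0622]
tcp_rot: [[-0.995, -0.104, 0.009], [-0.104, 0.995, -0.0], [-0.009, -0.001, -1.0]]
force: [12.9, 6.8, -0.7]
finger_gap: 0.0135
```

Run:
```python
from h import *
rel([.4835,-.1637,.061],186.1)
d=ctrl.get_image("wrist");cv2.imwrite("pics/w11.png",d["img"][:,:,::-1])
d=ctrl.get_image("side");cv2.imwrite("pics/s11.png",cv2.resize(d["img"][190:330,245:425,::-1],(720,560),interpolation=cv2.INTER_CUBIC))
```

```text
t 14.48 shift [-1.6    0.002  0.043] turn [-0.0013  0.0086 -0.0026] F [12.9  6.8 -0.7] gap 0.0135
```

View pics/s11.png

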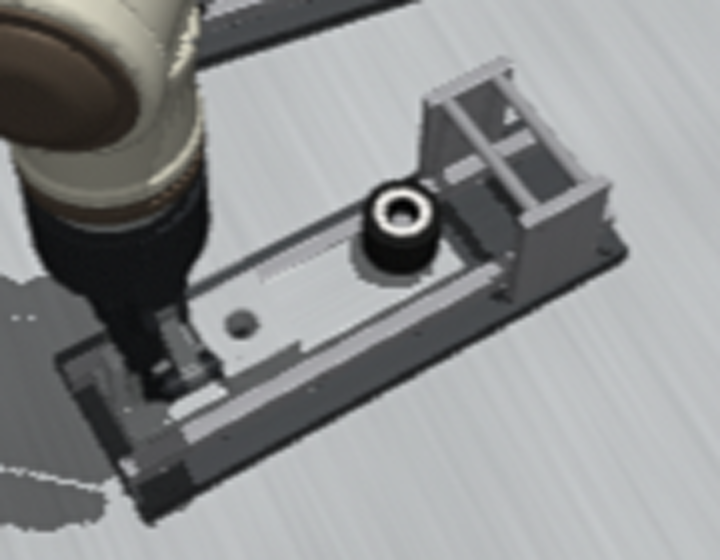

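The slide is at its stop after 64 mm, with the roller clear of the guard at crop (400,225). I release, rise, and move over the roller.

Request:
{"name": "drive_tool", "arguments": {"steps": [[[1.6,0,0],[0,0,0],20],[[1.6,0,0],[0,0,0],40],[[1.6,0,0],[0,0,0],65],[[1.6,0,0],[0,0,0],65],[[1.6,0,0],[0,0,0],65]]}}

```text
t: 15.0
tcp_pos: [0.3538, -0.178, 0.0612]
tcp_rot: [[-0.995, -0.105, 0.002], [-0.105, 0.995, -0.002], [-0.002, -0.002, -1.0]]
force: [0.0, -0.5, 0.8]
finger_gap: 0.0649
```

Run:
```python
from h import *
rel([.5624,-.1549,.2],186.1)
```

```text
t 15.0 shift [-5.253  0.024 -3.462] turn [-0.0018  0.0017 -0.0017] F [ 0.  -0.5  0.8] gap 0.0649
```

I mis-entered that call: shifts restart each call, so the hand backed off another 64 mm along the tab while opening. I raise and check the scene.

Request:
{"name": "drive_tool", "arguments": {"steps": [[[0,0,-0.8],[0,0,0],65],[[0,0,-1.6],[0,0,0],65],[[0,0,-2.4],[0,0,0],65],[[0,0,-3.4],[0,0,0],65],[[-1,0,-3.4],[0,0,0],65],[[-2,0,-3.4],[0,0,0],65],[[-3,0,-3.4],[0,0,0],65],[[-4,0,-3.4],[0,0,0],65],[[-4.5,0,-3.4],[0,0,0],65],[[-4.5,0,-3.4],[0,0,0],65],[[-4.5,0,-3.4],[0,0,0],65]]}}

```text
t: 15.92
tcp_pos: [0.5333, -0.1579, 0.1963]
tcp_rot: [[-0.994, -0.107, 0.0], [-0.107, 0.994, -0.0], [-0.0, -0.0, -1.0]]
force: [-0.3, -0.4, -0.4]
finger_gap: 0.0646
```

Run:
```python
from h import *
d=ctrl.get_image("wrist");cv2.imwrite("pics/w12.png",d["img"][:,:,::-1])
P,L=tops(d);z=P[...,2];x,y=L[...,0],L[...,1];c=(abs(y)<.03)
rect(P,c&(abs(x+.115)<.03)&(z>.066)&(z<.085),"tab")
rect(P,c&(abs(x-.03)<.03)&(z>.064)&(z<.076),"roller")
rel([.5624,-.1549,.2],186.1)
d=ctrl.get_image("scene");cv2.imwrite("pics/sc12.png",d["img"][:,:,::-1])
```

```text
tab 764 [ 418.9 -170.5] [30.  13.7] 6.4 zmed 0.0744
roller 1104 [ 562.4 -155.1] [38.8 38.7] 60.7 zmed 0.0694
t 15.97 shift [-0.757 -0.002 -0.094] turn [ 0.0001 -0.0004 -0.0001] F [-0.8  0.1 -0.6] gap 0.0645
```

View pics/w12.png

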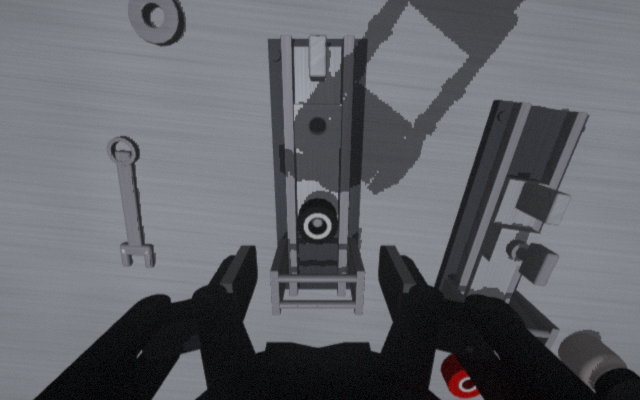

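View pics/sc12.png

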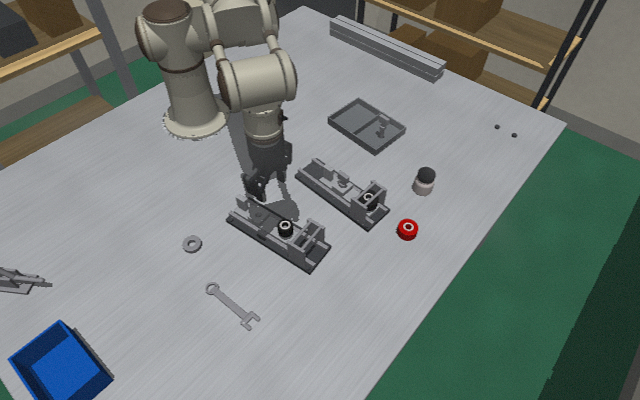

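No harm done: the tab centre is 64.6 mm back, the roller sits at (562.4, -155.1) mm with its top at 69 mm, and the surroundings are unmoved. I go onto the roller.

Request:
{"name": "drive_tool", "arguments": {"steps": [[[-0.5,0,0],[0,0,0],65],[[-0.75,0,0.3],[0,0,0],65],[[-0.75,0,1],[0,0,0],65],[[-0.75,0,1.7],[0,0,0],65],[[-0.75,0,2],[0,0,0],65],[[-0.75,0,2],[0,0,0],65],[[-0.75,0,2],[0,0,0],65]]}}

```text
t: 16.6
tcp_pos: [0.5612, -0.1554, 0.1167]
tcp_rot: [[-0.995, -0.104, -0.001], [-0.104, 0.995, 0.0], [0.001, 0.0, -1.0]]
force: [0.0, -0.0, 0.7]
finger_gap: 0.0648
```

Run:
```python
from h import *
d=ctrl.get_image("wrist");cv2.imwrite("pics/w13.png",d["img"][:,:,::-1])
P,L=tops(d);z=P[...,2];x,y=L[...,0],L[...,1];c=(abs(y)<.03)
rect(P,c&(abs(x-.03)<.03)&(z>.064)&(z<.076),"roller")
rel([.5624,-.1551,.064],186.1)
```

```text
roller 2288 [ 562.3 -155.2] [39.  38.9] 63.1 zmed 0.0694
t 16.65 shift [-0.005  0.019  1.349] turn [-0.0012  0.0017 -0.0018] F [ 0.9 -1.   0.3] gap 0.0653
```

View pics/w13.png

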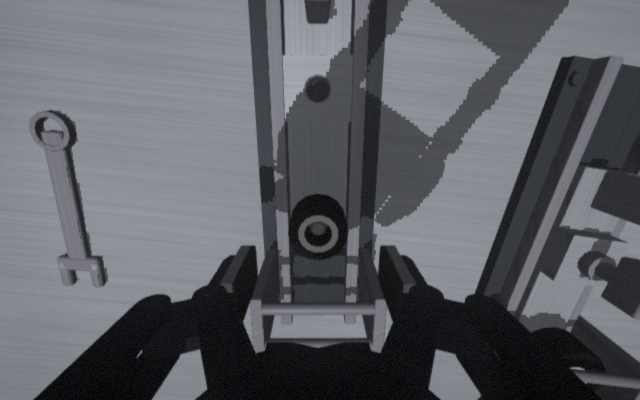

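The roller hub at (319,234) is centred between the jaws. I descend and grip at 40 N.

Request:
{"name": "drive_tool", "arguments": {"steps": [[[0,0.01,0.5],[0,0,0],65],[[0,0.01,1],[0,0,0],65],[[0,0.01,1.3],[0,0,0],65],[[0,0.01,1.35],[0,0,0],65],[[0,0.01,1.35],[0,0,0],55],[[0,0.01,1.35],[0,0,0],45],[[0,0.01,1.35],[0,0,0],38],[[0,0.01,1.35],[0,0,0],34],[[0,0.01,1.35],[0,0,0],34],[[0,0.01,1.35],[0,0,0],34],[[0,0.01,1.35],[0,0,0],34]], "squeeze": 40}}

```text
t: 17.57
tcp_pos: [0.5629, -0.1554, 0.0643]
tcp_rot: [[-0.994, -0.105, 0.003], [-0.105, 0.994, -0.001], [-0.002, -0.002, -1.0]]
force: [-0.8, 0.5, 6.3]
finger_gap: 0.0387
```

Request:
{"name": "drive_tool", "arguments": {"steps": [[[0,0,-0.1],[0,0,0],34],[[0,0,-0.3],[0,0,0],34],[[0,0,-0.6],[0,0,0],34],[[0,0,-1],[0,0,0],34],[[0,0,-1.5],[0,0,0],34],[[0,0,-2.1],[0,0,0],34],[[0,0,-2.7],[0,0,0],34],[[0,0,-3.2],[0,0,0],34],[[0,0,-3.4],[0,0,0],34],[[0,0,-3.4],[0,0,0],34]]}}

```text
t: 18.4
tcp_pos: [0.5632, -0.1556, 0.2017]
tcp_rot: [[-0.994, -0.105, 0.005], [-0.105, 0.994, -0.003], [-0.005, -0.003, -1.0]]
force: [1.1, 0.3, -0.8]
finger_gap: 0.0384
```

Run:
```python
from h import *
d=ctrl.get_image("side");cv2.imwrite("pics/s14.png",cv2.resize(d["img"][130:330,245:425,::-1],(540,600),interpolation=cv2.INTER_CUBIC))
c=np.array([.4583,.3297]);a=np.radians(-4.7)
q=c-.055*np.array([np.cos(a),np.sin(a)]);print(q)
rel([*q,.2],175.3)
```

```text
[0.40348494 0.33420662]
t 18.45 shift [ 2.66  12.581 -0.034] turn [-0.0011  0.002   0.1872] F [ 0.1  0.2 -2. ] gap 0.0386
```

View pics/s14.png

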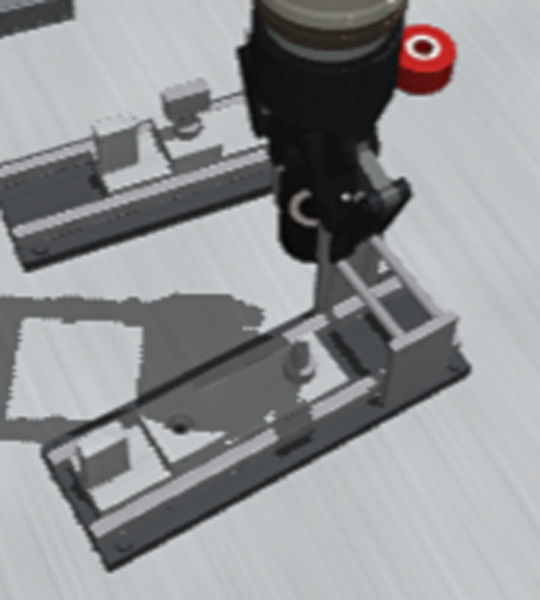

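The roller is off the spindle and held, and the spindle is bare at (300,355). I carry it to the tray.

Request:
{"name": "drive_tool", "arguments": {"steps": [[[0.1,0.4,0],[0,0,0],34],[[0.3,1.1,0],[0,0,0],34],[[0.5,2,0],[0,0,0],34],[[0.7,2.9,0],[0,0,0.03],34],[[0.9,3.8,0],[0,0,0.06],34],[[1.1,4.7,0],[0,0,0.09],34],[[1.3,5.6,0],[0,0,0.12],34],[[1.5,6.5,0],[0,0,0.15],34],[[1.7,7.4,0],[0,0,0.187],34],[[1.9,8.3,0],[0,0,0.187],34],[[2.1,9.2,0],[0,0,0.187],34],[[2.3,10.1,0],[0,0,0.187],34]]}}

```text
t: 19.45
tcp_pos: [0.4256, 0.2385, 0.1964]
tcp_rot: [[-0.997, 0.082, -0.003], [0.082, 0.997, -0.001], [0.003, -0.001, -1.0]]
force: [0.2, 0.1, -1.1]
finger_gap: 0.0382
```

Run:
```python
from h import *
rel([.4035,.334,.2],175.3)
```

```text
t 19.45 shift [ 0.747  2.334 -0.089] turn [-0.0011 -0.0032  0.0001] F [ 0.2  0.1 -1.1] gap 0.0382
```

Request:
{"name": "drive_tool", "arguments": {"steps": [[[0.3,0.8,0],[0,0,0],34],[[0.5,1.5,0],[0,0,0],34],[[0.7,2,0],[0,0,0],34],[[0.74,2.2,0],[0,0,0],34],[[0.74,2.2,0],[0,0,0],34],[[0.74,2.2,0],[0,0,0],34]]}}

```text
t: 19.95
tcp_pos: [0.405, 0.3267, 0.1971]
tcp_rot: [[-0.997, 0.081, -0.002], [0.081, 0.997, -0.002], [0.002, -0.002, -1.0]]
force: [0.3, 0.6, -2.2]
finger_gap: 0.0384
```

Run:
```python
from h import *
rel([.4035,.334,.027],175.3)
d=ctrl.get_image("wrist");cv2.imwrite("pics/w15.png",d["img"][:,:,::-1])
d=ctrl.get_image("side");cv2.imwrite("pics/s15.png",cv2.resize(d["img"][30:170,130:300,::-1],(729,600),interpolation=cv2.INTER_CUBIC))
```

```text
t 19.95 shift [0.045 0.188 4.253] turn [-0.0018 -0.0017  0.0008] F [ 0.3  0.6 -2.2] gap 0.0384
```

View pics/w15.png

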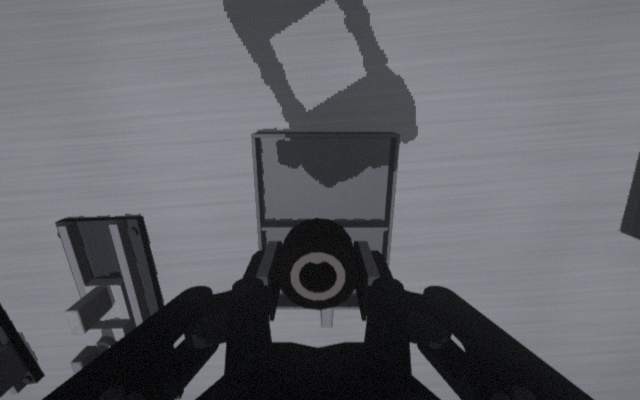

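View pics/s15.png

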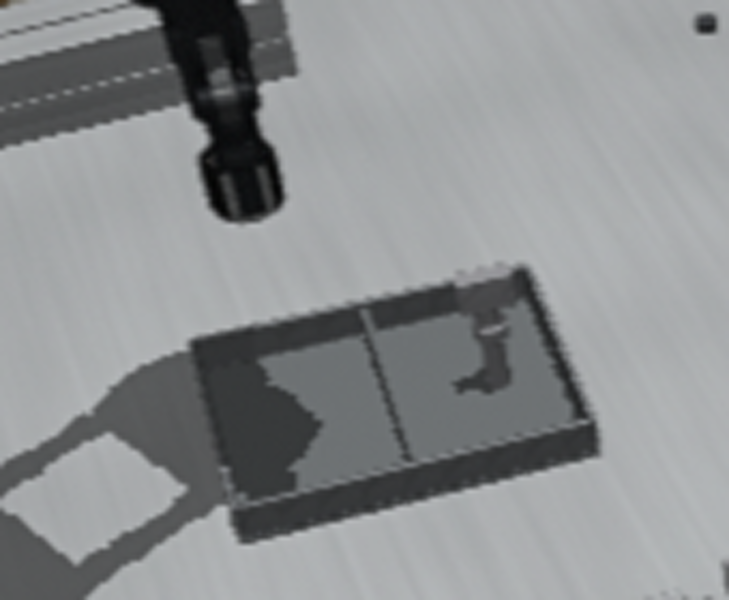

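The roller hangs level in the jaws at wrist (318,272), and the pin is still standing. I lower it.

Request:
{"name": "drive_tool", "arguments": {"steps": [[[0.02,0.1,0.5],[0,0,0],34],[[0.02,0.1,1.1],[0,0,0],34],[[0.02,0.1,1.7],[0,0,0],34],[[0.02,0.1,2.3],[0,0,0],34],[[0.02,0.1,2.9],[0,0,0],34],[[0.02,0.1,3.4],[0,0,0],34],[[0.02,0.1,3.8],[0,0,0],34],[[0.02,0.1,4.0],[0,0,0],34],[[0.02,0.1,4.05],[0,0,0],34],[[0.02,0.1,4.05],[0,0,0],34]]}}

```text
t: 20.88
tcp_pos: [0.4053, 0.3308, 0.0363]
tcp_rot: [[-0.997, 0.083, -0.0], [0.083, 0.997, -0.0], [0.0, -0.0, -1.0]]
force: [0.2, 0.3, -0.3]
finger_gap: 0.0386
```

Request:
{"name": "drive_tool", "arguments": {"steps": [[[0,0,0.03],[0,0,0],34],[[0,0,0.06],[0,0,0],34],[[0,0,0.09],[0,0,0],34],[[0,0,0.09],[0,0,0],34],[[0,0,0.09],[0,0,0],34]]}}

```text
t: 21.3
tcp_pos: [0.4052, 0.3316, 0.0331]
tcp_rot: [[-0.997, 0.082, 0.001], [0.082, 0.997, 0.0], [-0.001, 0.0, -1.0]]
force: [0.3, -0.3, -1.5]
finger_gap: 0.0385
```

Request:
{"name": "drive_tool", "arguments": {"steps": [[[0,0,0.03],[0,0,0],34],[[0,0,0.06],[0,0,0],34],[[0,0,0.09],[0,0,0],34],[[0,0,0.12],[0,0,0],34],[[0,0,0.12],[0,0,0],34],[[0,0,0.12],[0,0,0],34]]}}

```text
t: 21.8
tcp_pos: [0.4049, 0.3314, 0.0278]
tcp_rot: [[-0.997, 0.082, -0.0], [0.082, 0.997, -0.0], [0.0, -0.0, -1.0]]
force: [0.4, 0.7, -1.2]
finger_gap: 0.0385
```

Request:
{"name": "drive_tool", "arguments": {"steps": [[[0,0,0.02],[0,0,0],34],[[0,0,0.04],[0,0,0],34],[[0,0,0.04],[0,0,0],34],[[0,0,0.04],[0,0,0],34]]}}

```text
t: 22.13
tcp_pos: [0.4051, 0.3315, 0.0265]
tcp_rot: [[-0.997, 0.082, 0.0], [0.082, 0.997, 0.0], [-0.0, 0.0, -1.0]]
force: [-0.3, 0.0, -0.4]
finger_gap: 0.0381
```

Request:
{"name": "drive_tool", "arguments": {"steps": [[[0,0,0.02],[0,0,0],34],[[0,0,0.03],[0,0,0],34],[[0,0,0.03],[0,0,0],34]]}}

```text
t: 22.38
tcp_pos: [0.4051, 0.3315, 0.0263]
tcp_rot: [[-0.997, 0.081, -0.0], [0.081, 0.997, -0.0], [0.0, -0.0, -1.0]]
force: [-3.7, -2.4, 11.3]
finger_gap: 0.0383
```

The roller is on the floor. I open slowly and rise.

Request:
{"name": "drive_tool", "arguments": {"steps": [[[0,0,-0.02],[0,0,0],39],[[0,0,-0.02],[0,0,0],41],[[0,0,-0.02],[0,0,0],44],[[0,0,-0.02],[0,0,0],50],[[0,0,-0.02],[0,0,0],60],[[0,0,-0.02],[0,0,0],60],[[0,0,-0.02],[0,0,0],60],[[0,0,-0.4],[0,0,0],60],[[0,0,-1],[0,0,0],60],[[0,0,-2],[0,0,0],60],[[0,0,-3],[0,0,0],60],[[0,0,-4],[0,0,0],60]]}}

```text
t: 23.38
tcp_pos: [0.4044, 0.3311, 0.1866]
tcp_rot: [[-0.997, 0.082, -0.001], [0.082, 0.997, -0.0], [0.001, -0.0, -1.0]]
force: [1.0, 0.9, -0.2]
finger_gap: 0.06
```

Request:
{"name": "drive_tool", "arguments": {"steps": [[[0,-0.4,0],[0,0,0],60],[[0,-1.2,0],[0,0,0],60],[[0,-2.2,0],[0,0,0],60],[[0,-3,0],[0,0,0],60],[[0,-3,0],[0,0,0],60],[[0,-3,0],[0,0,0],60],[[0,-3,0],[0,0,0],60]]}}

```text
t: 23.97
tcp_pos: [0.3954, 0.2121, 0.1853]
tcp_rot: [[-0.997, 0.082, 0.0], [0.082, 0.997, 0.001], [-0.0, 0.001, -1.0]]
force: [-0.4, 0.7, -0.2]
finger_gap: 0.06
```

Run:
```python
from h import *
s=ctrl.sense();print(s["t"],s["tcp_pos"],s["qvel"])
d=ctrl.get_image("scene");cv2.imwrite("pics/sc16.png",d["img"][:,:,::-1])
d=ctrl.get_image("side");cv2.imwrite("pics/s16.png",d["img"][:,:,::-1])
d=ctrl.get_image("wrist");cv2.imwrite("pics/w16.png",d["img"][:,:,::-1])
P=cloud(d);z=P[...,2];x,y=P[...,0],P[...,1]
for n in("side","wrist","scene"):
    d=ctrl.get_image(n);P=cloud(d);z=P[...,2];x,y=P[...,0],P[...,1];ok=d["range_z"]>0
    m=ok&(abs(x-.405)<.035)&(abs(y-.3315)<.035)&(z>.022)&(z<.045);rect(P,m,n+" roller")
    if m.sum()>20:
        q=P[m&(z>.027)];A=np.c_[q[:,:2]-q[:,:2].mean(0),np.ones(len(q))];print(" plane",np.round(np.linalg.lstsq(A,q[:,2],rcond=None)[0],3))
    rect(P,ok&(abs(x-.523)<.03)&(abs(y-.325)<.03)&(z>.07)&(z<.11),n+" pin top")
    P,L=tops(d,yaw=6.1);rect(P,ok&(abs(L[...,1])<.02)&(abs(L[...,0]+.115)<.03)&(P[...,2]>.066)&(P[...,2]<.085),n+" tab")
```

```text
23.9667 [0.39537007 0.2120773  0.18534246] [ 1.24753369  0.77393779 -0.80614957 -0.10224532  0.02981968 -0.10009471]
side roller 146 [401.2 326.8] [35.5 39.5] 71.8 zmed 0.0301
 plane [ 0.005 -0.001  0.031]
side pin top 115 [518.8 324.9] [16.4 33.3] 87.1 zmed 0.0819
side tab 137 [ 415.7 -170.7] [29.6 14.2] 5.6 zmed 0.0735
wrist roller 1144 [404.7 331.2] [38.8 38.9] 8.6 zmed 0.0314
 plane [0.015 0.011 0.031]
wrist pin top few
wrist tab few
scene roller 101 [408.9 332.4] [37.4 38.9] 17.2 zmed 0.0316
 plane [-0.037 -0.014  0.032]
scene pin top 74 [524.3 328.5] [17.  34.3] 79.5 zmed 0.0833
scene tab 68 [ 421.3 -168. ] [29.6 15.5] 10.5 zmed 0.0744
```

View pics/s16.png

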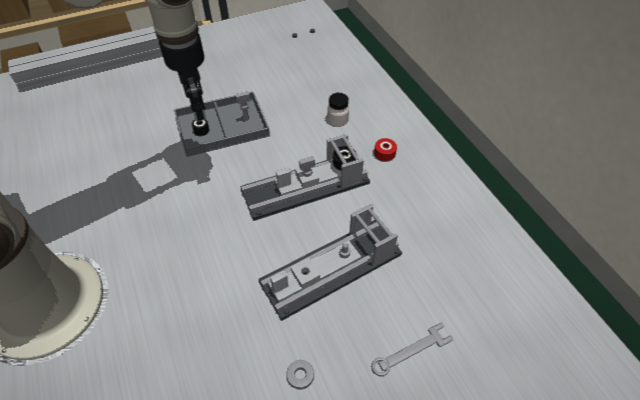

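View pics/sc16.png

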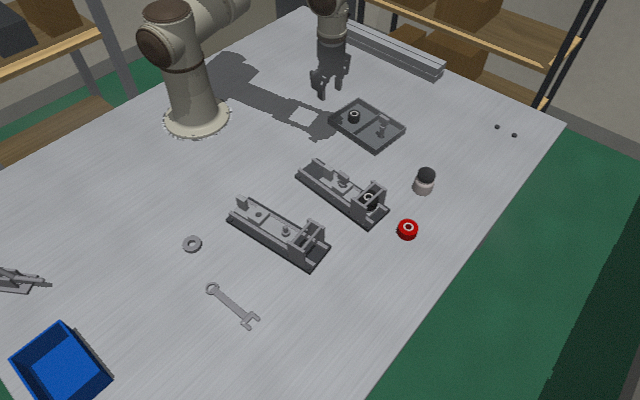

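The side view shows the roller flat in the tray at (200,127) with its top at 31–32 mm, and the pin standing in the other compartment at (243,103). The slide is back, and the other station and the bystanders are where they were.

Run:
```python
from h import *
print(ctrl.hand_in())
```

```text
the job is handed in; nothing more can be done
None
```

The job is done and handed in at about 24 s of the 72 s allowed; no verdict was reported.

- **Pin:** at the small-roller station, nearer the wrench, I twisted the seized pin about 20° each way while pulling it up. It now stands released in the tray's +x compartment.
- **Slide and roller:** I drew the slide back to its stop, lifted the worn roller off and set it down in the −x compartment.

**Last checks:**
- **Roller:** the wrist camera puts it at (404.7, 331.2) mm with its top at 31 mm, where a roller flat on the tray floor should be. Fitted tilt is about 1–2° (limit 8°).
- **Slide:** the tab measured about 64.6 mm back before I lifted the roller, against the 57 mm required. The final views still show it back.
- **Everything else:** the other station, wrench, jar, bearing and red look-alike look unmoved in the final views; I judged that by eye.

**What disagreed or went wrong:**
- **Slip while releasing the tab:** I entered a wrong shift, so the hand backed off another 64 mm along the tab while opening. The pictures afterwards showed no damage, but I did not see the force during those rows.
- **Camera offsets:** scene and side views disagree with the wrist camera by 2–5 mm, so I used the wrist values for grasping.
- **Pin height:** the last distance readings put its top at 82–83 mm rather than 89 mm. I think that is because the reading mixed in the sides of the T-bar; in the pictures the pin is upright.

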